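# Unclip the full tins from the craft-table dock

### The arm

A 6-joint arm with a two-finger parallel gripper is mounted at the origin on the work surface. World frame = base frame: x ahead of the robot, y to its left, z up, the work surface at z = 0. Lengths are in m, angles in rad, forces in N, time in s.
With the tool pointing down it reaches from about 0.275 to 0.825 m from the base axis. Payload 5.2 kg.
Tool frame: the origin (TCP) lies midway between the tips of the shut fingers; the grasp point (between the pads) lies 19 mm behind it (manip.hold_point_z is the distance from the TCP to the grasp point, in m); z points along the fingers, y is the line along which they close (so a half turn about z gives the same grasp; the last joint's range is limited). The gripper opens to 93 mm and grips with 3 to 60 N. Pads are 15 mm wide; open, the fingers measure 128 mm over their backs; the gripper's body (75 mm by 188 mm) begins 65 mm behind the grasp point.
Start: joints at [1.139, 0.259, 1.535, -0, 1.348, -0.203], TCP at [0.125, 0.536, 0.219] pointing down, gripper open.
Joint ranges: [-3.14, 3.14], [-0.91, 2.08], [0.19, 2.58], [-1.22, 4.36], [0.22, 2.71], [-3.12, 3.12]. Speed limits (rad/s): [2.57, 2.57, 3.14, 3.14, 3.14, 3.14].

### API

Orientations are given as a unit quaternion [w, x, y, z].
In Python, from bench import manip, viewer, order gives the robot as it stands.
- The arm moves only by the tool jog_arm, never from a script. Its argument "series" is text: rows parted by semicolons, each of 5 numbers parted by spaces: the shift along the tool's x, y, z in cm, then the turn about the tool's z in degrees, then the opening, from -1 (shut) to 1 (fully open). A call has 1 to 8 rows; each row is the pose to reach, as a shift and turn from the pose commanded when the call began, along the tool's axes at that moment; what a row does not reach only later rows make up. A row lasts 1/12 s, in which the tool goes at most 41.7 mm and 7.16 degrees, less where a joint would pass 70% of its speed; a pose out of reach is approached as far as the arm can. A call with a gripper value outside its range is refused whole. The fingers move at their own pace and stop on an object; "force" is the grip in N (left out, the last holds). Time passes only in rows, so rows that repeat a pose let the fingers close. It gives the time, the measured TCP pose, the force, the opening and the grip force at its end, in the units of the state.
- manip.state(): the state, without advancing time (a new reading comes with each control period).
- viewer.camera(name): name is "scene" or "side" or "wrist"; returns a dict with "image" (420x560x3 uint8, blue, green, red), "camera_matrix" (3x3 intrinsics, pixels), "position" and "attitude" of the camera in the world; the wrist camera has in their place "tool_from_camera" (4x4, takes a point from camera to tool coordinates, whose origin is the TCP and whose axes are the flange's). Camera axes: x right, y up, looking along -z (the intrinsics and any distortion apply to the point x, -y, -z); pixel columns grow to the right and rows downward; lengths in m; the calibration is good to about 2 mm. A picture is of the moment at which its call begins: read the wrist's pose just before it. There is no depth.
- order.finish_job(): hands the job in; it is judged then, once.
The state is a dict: "time": time; "qpos": joint angles; "joint_velocities": joint speeds; "effort": joint torques, N m; "position": TCP position; "tool_rot": TCP orientation; "wrist_force": force on the tool from outside, world axes, zero at the start; "moment": the same for the moment, N m; "opening": finger opening in m; "grasp_force": force on a finger pad.
Only numpy, scipy, OpenCV 4.12 (cv2) and the standard library are available. Lean on these libraries where they do the work, as an engineer would, in place of code of your own. Each camera call takes 0.05 s, during which the arm holds its last target. There are 200 camera calls.

### The job

The red and the yellow tin are full. First move the glue bottle, which stands in the way on the cork, and stand it upright on its green coaster; then slide the red and the yellow tin on their carriers out of the spring catches towards the front of the board, until each stands flat on the cork, wholly clear of the metal guides. Leave the blue tin clipped in its lane, tip nothing over, and leave the other things on the table where they are.

Things in the scene. Friction and masses are not known exactly. Their poses are not given: they have to be found in the camera images.
- dock: Plywood board 303 (x) x 334 (y) x 12 mm thick, fixed; origin: centre of its underside, on the table. -x is its front. The front 160 mm is flat cork, level with the rest. Behind it three lanes run along x at y = -104, 0, +104 mm, between aluminium guides 16.5 mm above the board, x = 8.5 to 100.5 mm. A clipped-in carrier has its centre at x = 52.5 mm.
- mouth (a point): Open front mouth of the middle lane, on the board's top (board x = 8.5 mm, y = 0). The guides' lips overlap the carriers' base plates: they cannot be lifted or leave sideways, only slide out to -x. They must go at least 91 mm forward to be clear; at 160 mm their front edge is at the board's front edge.
- slot (a point): Middle of the floor of the open slot behind the carriers, on the board's top (board x = 119 mm, y = 0). The slot is 45 mm wide (x = 96.5 to 141.5 mm), runs across all lanes and is closed behind by a wooden wall 30 mm high, 10 mm thick. Fingers can go down here to push a carrier forward.
- red_push (a point): Centre of the rear face of the red carrier's push panel, an upright plate 58 wide (y) x 24 mm tall on its rear edge, 22 mm above the board, 44 mm behind the carrier's centre. Push it to -x: sprung balls in both guides snap into notches of the base plate and hold until about 8 to 15 N; then it slides freely and may jump a few mm.
- yellow_push (a point): The same point on the yellow carrier.
- red_center (a point): Centre of the red carrier, 37 mm above its underside. Base plate 88 (x) x 80 (y) x 10 mm, narrower riser to 22 mm, and fixed on it a tin 74 mm across (too wide to grasp), 52 mm tall, red band, full of cardboard; top at 74 mm, tin axis 6 mm ahead (-x) of the centre. 0.2 to 0.4 kg. Clipped in any one of the lanes, axes parallel to the board's.
- yellow_center (a point): The same for the yellow carrier, yellow band, also full.
- blue_center (a point): The same for the blue carrier, blue band, empty tin: it stays clipped in.
- glue_center (a point): Centre of the white glue bottle with an orange cap, upright, half-way up: 38 mm in diameter, 105 mm tall; the body is straight up to 65 mm above its underside, then narrows to the neck and cap; about 0.1 kg. It starts on the cork in front of the red carrier.
- coaster_top (a point): Centre of the top of the green coaster, a disc 84 mm in diameter and 4 mm thick fixed on the table, left or right of the board.
- eraser: White eraser 22 x 45 x 13 mm lying on the cork in front of the blue carrier; origin at the centre of its underside. Leave it.
- tape: Brown roll of tape lying flat on the table on the side of the board away from the coaster, 84 mm in diameter, 24 mm tall. Leave it.
- tin_a: Empty open steel tin, 73 mm in diameter, 100 mm tall, on the table left of the board. Leave it.
- tin_b: Empty open steel tin, 73 mm in diameter, 85 mm tall, on the table right of the board. Leave it.

How it is judged:
On the way, in this order (a step that is already met when the one before it is completed fails the run):
1. the glue bottle stands released on the coaster (horizontal distance between glue_center and coaster_top below 0.028 m and angle between glue_center's own z axis and vertical below 0.1 rad and height (world z) of glue_center below 0.063 m and linear speed of glue below 0.02 m/s and contact force between glue and the fingers below 0.1 N), for 0.2 s.
2. the red and the yellow carrier are both out of the guides and stand on the cork (x of red_center in the frame of dock between -0.13 and -0.038 m and y of red_center in the frame of dock between -0.15 and 0.15 m and angle between each of red_center, yellow_center's own z axis and vertical below 0.08 rad and height (world z) of each of red_center, yellow_center below 0.056 m and linear speed of each of red, yellow below 0.02 m/s and x of yellow_center in the frame of dock between -0.13 and -0.038 m and y of yellow_center in the frame of dock between -0.15 and 0.15 m), for 0.2 s.
At the end, for the whole second after the job is handed in: Glue bottle upright, released, axis within 28 mm of the coaster's centre; red and yellow carriers flat and at rest on the cork, centres 38 to 130 mm ahead of the board's centre (90.5 mm or more forward of clipped-in) and within 150 mm of its middle line; blue still clipped in (within 6 mm) (all of step 1 and all of step 2 and x of blue_center in the frame of dock above 0.046 m and angle between blue_center's own z axis and vertical below 0.08 rad); the robot touches nothing.
It fails at once if the glue bottle tips over (over 0.6 rad) (angle between glue_center's own z axis and vertical above 0.6 rad).
It fails at once if the red carrier tips (over 0.4 rad) (angle between red_center's own z axis and vertical above 0.4 rad).
It fails at once if the yellow carrier tips (over 0.4 rad) (angle between yellow_center's own z axis and vertical above 0.4 rad).
It fails at once if the blue carrier is pulled out of its catch (over 8 mm) (distance of blue_center from where it was at the start of the episode above 0.008 m).
It fails at once if a bystander is moved by more than 30 mm (distance of any of eraser, tape, tin_a, tin_b from where it was at the start of the episode above 0.03 m).
It also fails if it takes over 72 s, if anything falls off the work surface, if the arm or the gripper's body presses on something with over 40 N, if the wrist force passes 120 N, or if a joint passes its speed limit or range.

## Working session

There is one attempt and no reset: what is moved stays moved. The work goes in short steps, Python scripts to look and compute and a tool call to move; the robot and the scene stay as the last step left them, time stands still between calls to the robot, and variables do not carry over. Pictures are saved under pics/ and viewed, at most 10 in all, crops included, and the job is handed in when it is done.

Besides the shell and the picture viewer there is one more tool, called as name(argument=value, ...) on one line, values as JSON. jog_arm: Moves the arm, as the interface text tells. Its arguments: {"type":"object","properties":{"series":{"type":"string"},"force":{"type":"number"}},"required":["series"]}

```bash
mkdir -p pics; ls; python3 - <<'E'
from bench import manip, viewer, order
import cv2,json,numpy as np
s=manip.state(); print({k:np.round(v,3).tolist() for k,v in s.items()})
import pickle
d={}
for n in ("scene","side"):
    c=viewer.camera(n); cv2.imwrite(f"pics/{n}0.png",c["image"]); d[n]=c
    print(n,{k:np.round(v,4).tolist() for k,v in c.items() if k!="image"})
pickle.dump(d,open("cams.pkl","wb"))
print(manip.hold_point_z)
E
```

```text
pics
{'time': 0.0, 'qpos': [1.139, 0.259, 1.536, -0.0, 1.348, -0.203], 'joint_velocities': [0.0, -0.0, 0.0, -0.001, -0.001, -0.002], 'effort': [-0.001, -43.73, -28.4, 0.072, 0.041, -0.0], 'position': [0.124, 0.535, 0.218], 'tool_rot': [-0.0, 0.114, 0.993, -0.001], 'wrist_force': [0.216, 0.631, -0.234], 'moment': [0.02, -0.036, 0.039], 'grasp_force': 0.0, 'opening': 0.093}
scene {'camera_matrix': [[478.1345, 0.0, 277.6435], [0.0, 478.1345, 208.6988], [0.0, 0.0, 1.0]], 'position': [1.0549, -0.6012, 1.0854], 'attitude': [0.8877, 0.302, 0.1143, 0.3281]}
side {'camera_matrix': [[454.492, 0.0, 288.5675], [0.0, 454.492, 207.9516], [0.0, 0.0, 1.0]], 'position': [0.1621, -0.6468, 0.8146], 'attitude': [0.8932, 0.3729, -0.0997, -0.2305]}
0.0188
```

View pics/scene0.png

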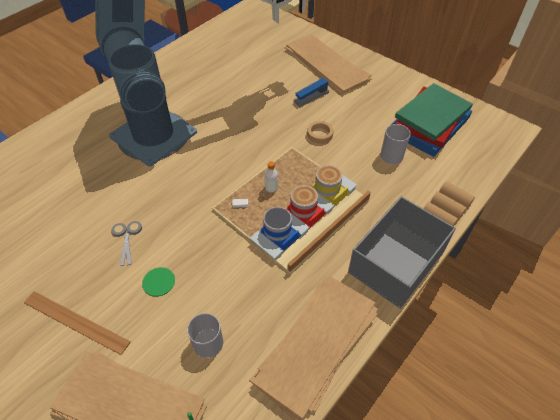

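View pics/side0.png

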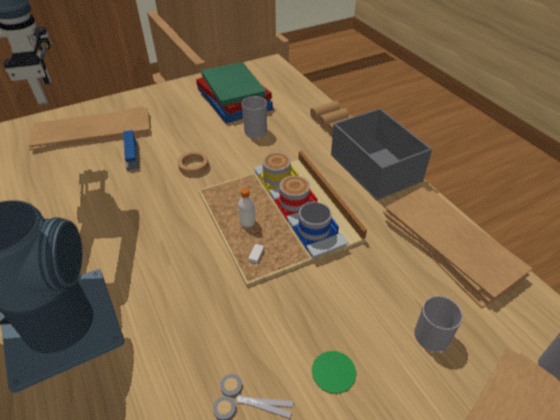

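The scene view shows the lanes as yellow (329,174), red (304,194) and blue (278,219). The glue bottle is at (271,178) and the coaster at (158,281). In the side view the coaster is at (334,372) and the glue at (247,210). I'll zoom in for accurate pixels.

```bash
python3 - <<'E'
import cv2,pickle,numpy as np
d=pickle.load(open("cams.pkl","rb"))
a=d["scene"]["image"][140:280,205:385]; b=d["side"]["image"][145:290,195:375]
f=lambda i:cv2.resize(i[:140,:180],None,fx=4.0,fy=4.0,interpolation=cv2.INTER_CUBIC)
A=f(a);B=f(b)
cv2.imwrite("pics/za.png",A);cv2.imwrite("pics/zb.png",B)
for n in d:
    h=cv2.cvtColor(d[n]["image"],cv2.COLOR_BGR2HSV)
    m=cv2.inRange(h,(50,150,60),(75,255,255)); k=cv2.connectedComponentsWithStats(m)
    print(n,[(k[2][i,4],k[3][i]) for i in range(1,k[0]) if k[2][i,4]>100])
E
```

```text
scene [(np.int32(667), array([158.26536732, 281.68365817]))]
side [(np.int32(1299), array([333.68745189, 371.70284834]))]
```

View pics/za.png

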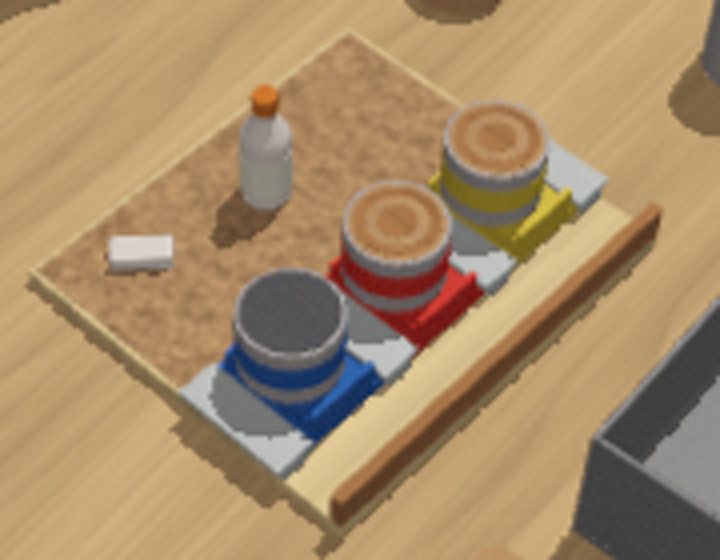

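View pics/zb.png

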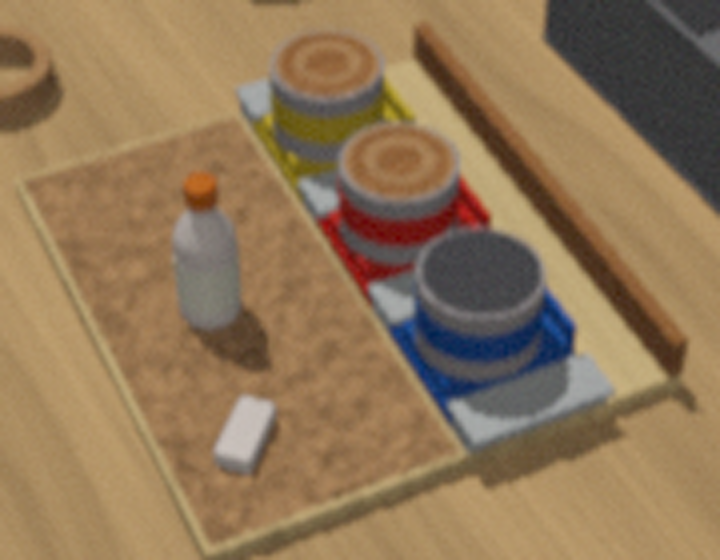

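Zoomed scene view: tin tops at yellow (496,137), red (397,221) and blue (291,310), front corners at (350,33) and (33,278), cap at (265,93). Side view: tops at (327,64), (399,160) and (479,272), front corners at (20,182) and (207,547), cap at (201,178).

```bash
cat > h.py <<'E'
import numpy as np,cv2
from scipy.spatial.transform import Rotation as R
from scipy.optimize import least_squares
def rot(q): return R.from_quat([q[1],q[2],q[3],q[0]]).as_matrix()
def proj(c,P):
    p=(np.atleast_2d(P)-c["position"])@rot(c["attitude"])
    p=p*[1,-1,-1]; u=p@c["camera_matrix"].T
    return u[:,:2]/u[:,2:]
def plane(c,uv,z):
    d=rot(c["attitude"])@(np.linalg.inv(c["camera_matrix"])@[*uv,1]*[1,-1,-1])
    o=np.array(c["position"]); return o+d*(z-o[2])/d[2]
E
python3 - <<'E'
from h import *
import pickle
d=pickle.load(open("cams.pkl","rb"))
B=np.array([[46.5,104,86],[46.5,0,86],[46.5,-104,86],[-151.5,167,12],[-151.5,-167,12]])/1000
uv={"scene":np.array([[496,137],[397,221],[291,310],[350,33],[33,275]])/4+[205,140],
"side":np.array([[327,64],[399,160],[479,272],[20,182],[207,547]])/4+[195,145]}
T=lambda v,P:np.c_[P[:,:2]@np.array([[np.cos(v[2]),np.sin(v[2])],[-np.sin(v[2]),np.cos(v[2])]])+v[:2],P[:,2]]
f=lambda v:np.concatenate([(proj(d[n],T(v,B))-uv[n]).ravel() for n in d])
r=least_squares(f,[.5,0,0],loss="soft_l1"); print(r.x,np.round(f(r.x).reshape(2,-1,2),1).tolist())
for nm,a,b,z in (("cap",np.array([265,92])/4+[205,140],np.array([201,178])/4+[195,145],.117),("body",np.array([265,190])/4+[205,140],np.array([209,305])/4+[195,145],.012),("coaster",[158.3,281.7],[333.7,371.7],.004)):
    print(nm,plane(d["scene"],a,z),plane(d["side"],b,z))
pts=dict(mouth=[8.5,0,12],slot=[119,0,12],redpush=[96.5,0,34],yelpush=[96.5,104,34],red=[52.5,0,49],blue=[52.5,-104,49])
for k,p in pts.items(): print(k,T(r.x,np.array([p])/1000))
for nm,a,b,z in (("tinb",[206,322],[440,311],.085),("tape",[320,127],[193,161],.024),("tina",[397,132],[255,104],.1),("eraser",np.array([141,240])/4+[205,140],np.array([248,428])/4+[195,145],.025)):
    print(nm,plane(d["scene"],a,z),plane(d["side"],b,z))
E
```

```text
[ 0.53036943  0.06224443 -0.05603493] [[[0.6, 1.4], [0.4, 1.3], [0.1, 1.6], [-0.2, -0.3], [-0.9, -0.0]], [[-0.3, -0.7], [-0.2, -0.3], [0.3, -0.7], [-1.9, -1.3], [-0.6, 1.7]]]
cap [0.4466524  0.07275015 0.117     ] [0.45246689 0.06934031 0.117     ]
body [0.44528745 0.07186741 0.012     ] [0.4513274  0.07041517 0.012     ]
coaster [ 0.42816241 -0.34827652  0.004     ] [ 0.42881678 -0.35046541  0.004     ]
mouth [[0.53885609 0.06176838 0.012     ]]
slot [[0.64918265 0.05557976 0.012     ]]
redpush [[0.62671797 0.05683989 0.034     ]]
yelpush [[0.63254255 0.16067666 0.034     ]]
red [[0.58278703 0.05930414 0.049     ]]
blue [[ 0.57696244 -0.04453263  0.049     ]]
tinb [ 0.63452424 -0.36499566  0.085     ] [ 0.64034501 -0.37684287  0.085     ]
tape [0.40380673 0.35899876 0.024     ] [0.41458721 0.34007613 0.024     ]
tina [0.63758509 0.42099546 0.1       ] [0.64236584 0.4086794  0.1       ]
eraser [ 0.41615484 -0.02848728  0.025     ] [ 0.42474023 -0.0384522   0.025     ]
```

```bash
cat >> h.py <<'E'
from bench import manip, viewer, order
def go(x,y,z,yaw=-.056):
    """shift (cm, tool axes) and turn (deg) from the present pose to TCP x,y,z with tool y at world yaw+90 deg"""
    s=manip.state(); M=rot(s["tool_rot"]); d=M.T@(np.array([x,y,z])-s["position"])*100
    a=np.degrees(np.arctan2(M[1,1],M[0,1])-np.pi/2-yaw)
    print("t %.2f pos %s -> shift %s turn %.1f | F %s open %.3f grip %.1f"%(s["time"],np.round(s["position"],4),np.round(d,2),(a+180)%360-180,np.round(s["wrist_force"],1),s["opening"],s["grasp_force"]))
E
python3 -c "
from h import *
go(.449,.071,.2)"
```

```text
t 0.10 pos [0.1245 0.5352 0.2179] -> shift [-42.13 -37.85   1.84] turn -9.9 | F [-0.2 -0.6 -1. ] open 0.093 grip 0.0
```

jog_arm(series="-42.1 -37.9 1.8 -10 1;-42.1 -37.9 1.8 -10 1;-42.1 -37.9 1.8 -10 1;-42.1 -37.9 1.8 -10 1;-42.1 -37.9 1.8 -10 1;-42.1 -37.9 1.8 -10 1;-42.1 -37.9 1.8 -10 1;-42.1 -37.9 1.8 -10 1", force=15)

```text
time: 0.77
position: [0.3143, 0.2626, 0.208]
tool_rot: [-0.0, 0.027, 1.0, -0.0]
wrist_force: [0.2, 0.8, 0.0]
opening: 0.0927
grasp_force: 0.0
```

```bash
python3 -c "
from h import *
go(.449,.071,.2)"
```

```text
t 0.77 pos [0.3143 0.2626 0.208 ] -> shift [-14.48 -18.41   0.8 ] turn 0.1 | F [0.2 0.8 0. ] open 0.093 grip 0.0
```

jog_arm(series="-14.5 -18.4 0.8 0 1;-14.5 -18.4 0.8 0 1;-14.5 -18.4 0.8 0 1;-14.5 -18.4 0.8 0 1;-14.5 -18.4 0.8 0 1;-14.5 -18.4 0.8 0 1;-14.5 -18.4 0.8 0 1;-14.5 -18.4 0.8 0 1")

```text
time: 1.43
position: [0.4489, 0.0718, 0.1995]
tool_rot: [-0.001, 0.029, 1.0, 0.0]
wrist_force: [-0.6, 0.6, -0.4]
opening: 0.0932
grasp_force: 0.0
```

```bash
python3 -c "
from h import *
import pickle
go(.449,.071,.2)
s=manip.state();c=viewer.camera('wrist')
pickle.dump((s,c),open('w1.pkl','wb'));cv2.imwrite('pics/w1.png',c['image'])
print(np.round(c['camera_matrix'],2).tolist(),np.round(c['tool_from_camera'],4).tolist(),c.keys())
go(.449,.071,.2)"
```

```text
t 1.43 pos [0.4489 0.0718 0.1995] -> shift [-0.01 -0.08 -0.05] turn -0.1 | F [-0.6  0.6 -0.4] open 0.093 grip 0.0
[[310.2, 0.0, 278.33], [0.0, 310.2, 212.93], [0.0, 0.0, 1.0]] [[-0.0001, 0.9631, 0.2692, 0.0736], [1.0, -0.0, 0.0003, -0.0003], [0.0003, 0.2692, -0.9631, -0.1645], [0.0, 0.0, 0.0, 1.0]] dict_keys(['image', 'camera_matrix', 'tool_from_camera'])
t 1.48 pos [0.4482 0.0728 0.1996] -> shift [-0.09 -0.18 -0.04] turn 0.0 | F [ 0.3 -0.1 -0.9] open 0.093 grip 0.0
```

View pics/w1.png

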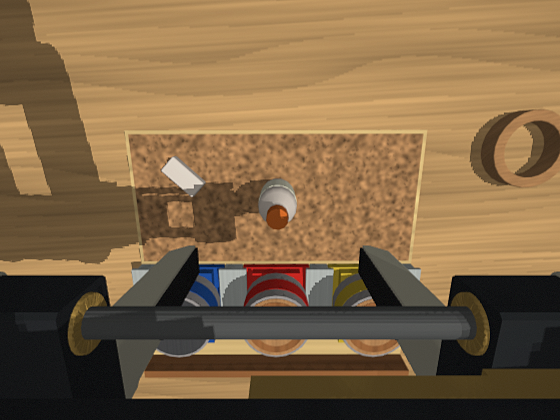

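The wrist view shows the cap top at (277,216), the front board corners at (127,131) and (426,131), and the cork's rear edge near row 263.

```bash
cat >> h.py <<'E'
def wplane(s,c,uv,z):
    T=np.array(c["tool_from_camera"]); M=rot(s["tool_rot"])
    d=M@T[:3,:3]@(np.linalg.inv(c["camera_matrix"])@[*uv,1]*[1,-1,-1]); o=np.array(s["position"])+M@T[:3,3]
    return o+d*(z-o[2])/d[2]
E
python3 -c "
from h import *
import pickle
s,c=pickle.load(open('w1.pkl','rb'))
for n,uv,z in (('cap',(277,217),.117),('base',(278,189),.012),('fr',(127,131),.012),('fl',(426,131),.012),('eraser',(183,175),.025)): print(n,wplane(s,c,uv,z))
v=np.array([.53037,.06224]);a=-.056
for y in(-.167,.167): print(v+[np.cos(a)*-.1515-np.sin(a)*y,np.sin(a)*-.1515+np.cos(a)*y])
go(.451,.071,.043)"
```

```text
cap [0.44769826 0.07037986 0.117     ]
base [0.44475187 0.07127695 0.012     ]
fr [ 0.37061774 -0.09046458  0.012     ]
fl [0.38952324 0.23722564 0.012     ]
eraser [ 0.42061142 -0.03175031  0.025     ]
[ 0.36976038 -0.09601865]
[0.3884546  0.23745778]
t 1.48 pos [0.4482 0.0728 0.1996] -> shift [-0.32 -0.17 15.66] turn 0.0 | F [ 0.3 -0.1 -0.9] open 0.093 grip 0.0
```

jog_arm(series="0 -0.1 4 0 1;0 -0.1 8 0 1;0 -0.1 11.5 0 1;0 -0.1 14 0 1;0 -0.1 15.5 0 1;0 -0.1 15.5 0 1;0 -0.1 15.5 0 -1;0 -0.1 15.5 0 -1", force=15)

```text
time: 2.15
position: [0.4492, 0.0727, 0.0463]
tool_rot: [0.001, 0.026, 1.0, 0.0]
wrist_force: [-0.1, 0.1, 0.4]
opening: 0.0838
grasp_force: 0.0
```

jog_arm(series="0 0 0 0 -1;0 0 0 0 -1;0 0 0 0 -1;0 0 0 0 -1;0 0 0 0 -1;0 0 0 0 -1", force=15)

```text
time: 2.65
position: [0.4488, 0.0718, 0.0453]
tool_rot: [0.0, 0.027, 1.0, -0.0]
wrist_force: [0.0, 0.3, -0.1]
opening: 0.044
grasp_force: 0.0
```

```bash
python3 -c "
from h import *
go(.4285,-.349,.1)"
```

```text
t 2.65 pos [0.4488 0.0718 0.0453] -> shift [ -0.26 -42.12  -5.46] turn 0.1 | F [ 0.   0.3 -0.1] open 0.044 grip 0.0
```

jog_arm(series="0 0 0 0 -1;0 0 0 0 -1;0 0 0 0 -1;0 0 0 0 -1;0 0 0 0 -1;0 0 -1 0 -1;0 0 -3 0 -1;0 0 -5.5 0 -1")

```text
time: 3.32
position: [0.4469, 0.072, 0.0992]
tool_rot: [-0.002, 0.027, 1.0, 0.0]
wrist_force: [0.7, -1.3, -1.2]
opening: 0.0382
grasp_force: 14.9
```

```bash
python3 -c "
from h import *
go(.4285,-.349,.1)"
```

```text
t 3.32 pos [0.4469 0.072  0.0992] -> shift [ -0.45 -42.14  -0.09] turn 0.1 | F [ 0.7 -1.3 -1.2] open 0.038 grip 14.9
```

jog_arm(series="0 -1 0 0 -1;0 -3 0 0 -1;-0.1 -6 0 0 -1;-0.1 -9 0 0 -1;-0.1 -12 0 0 -1;-0.1 -15 0 0 -1;-0.2 -18 0 0 -1;-0.2 -21 0 0 -1")

```text
time: 3.98
position: [0.4385, -0.1394, 0.0994]
tool_rot: [-0.0, 0.027, 1.0, 0.0]
wrist_force: [1.1, -0.6, -1.1]
opening: 0.0379
grasp_force: 14.9
```

jog_arm(series="0 -3 0 0 -1;-0.1 -6 0 0 -1;-0.1 -9 0 0 -1;-0.1 -12 0 0 -1;-0.1 -15 0 0 -1;-0.1 -18 0 0 -1;-0.2 -20 0 0 -1;-0.2 -21 0 0 -1")

```text
time: 4.65
position: [0.4292, -0.3507, 0.0992]
tool_rot: [-0.0, 0.028, 1.0, -0.0]
wrist_force: [1.0, -0.0, 0.3]
opening: 0.0375
grasp_force: 14.9
```

jog_arm(series="0 0 0 0 -1;0 0 0 0 -1;0 0 0 0 -1")

```text
time: 4.9
position: [0.4296, -0.3461, 0.0996]
tool_rot: [-0.0, 0.027, 1.0, 0.001]
wrist_force: [0.1, -0.6, -1.0]
opening: 0.038
grasp_force: 14.9
```

```bash
python3 -c "
from h import *
import pickle
s=manip.state();c=viewer.camera('side');cv2.imwrite('pics/s2.png',cv2.resize(c['image'][260:420,230:430],None,fx=3,fy=3))
go(.4285,-.349,.039)"
```

```text
t 4.95 pos [ 0.4298 -0.346   0.0998] -> shift [ 0.11 -0.32  6.08] turn 0.2 | F [ 0.2 -0.2 -0.4] open 0.038 grip 14.9
```

View pics/s2.png

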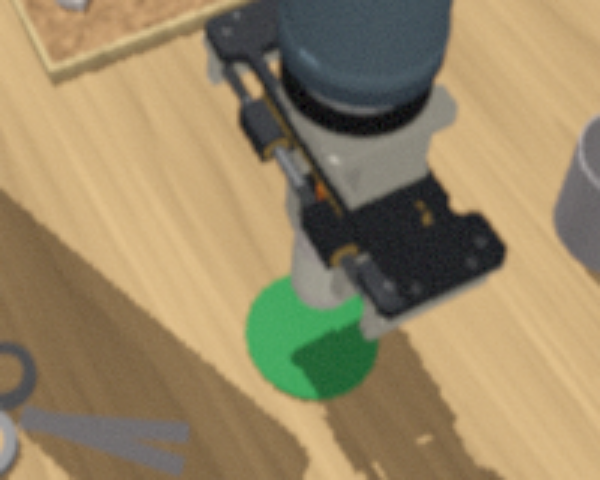

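The bottle hangs upright in the fingers, with its base at crop (325,290) above the coaster. I'll lower it now.

jog_arm(series="0 -0.2 1.5 0 -1;0 -0.2 3.5 0 -1;0 -0.2 5 0 -1;0 -0.2 5.8 0 -1;0 -0.2 6 0 -1;0 -0.2 6.1 0 -1;0 -0.2 6.1 0 -1;0 -0.2 6.1 0 -1")

```text
time: 5.62
position: [0.4304, -0.3501, 0.0401]
tool_rot: [0.001, 0.027, 1.0, -0.001]
wrist_force: [0.3, 1.5, -1.5]
opening: 0.0377
grasp_force: 14.9
```

jog_arm(series="0 0 0.1 0 -1;0 0 0.2 0 -1;0 0 0.3 0 -1;0 0 0.3 0 -1;0 0 0.3 0 -1")

```text
time: 6.03
position: [0.4302, -0.3504, 0.0369]
tool_rot: [0.001, 0.027, 1.0, -0.001]
wrist_force: [-0.6, 0.4, 4.4]
opening: 0.0381
grasp_force: 15.0
```

jog_arm(series="0 0 0 0 -0.1;0 0 0 0 0.1;0 0 0 0 0.3;0 0 0 0 0.6;0 0 0 0 0.6;0 0 0 0 0.6;0 0 0 0 0.6;0 0 0 0 0.6")

```text
time: 6.7
position: [0.4298, -0.3497, 0.0361]
tool_rot: [-0.0, 0.027, 1.0, 0.0]
wrist_force: [-0.1, -0.5, 0.4]
opening: 0.0743
grasp_force: 0.0
```

jog_arm(series="0 0 -2 0 0.6;0 0 -5 0 0.6;0 0 -9 0 0.6;0 0 -13 0 0.6;0 0 -16 0 0.6;0 0 -17 0 0.6;0 0 -17 0 0.6;0 0 -17 0 0.6")

```text
time: 7.37
position: [0.4297, -0.3495, 0.2056]
tool_rot: [-0.0, 0.027, 1.0, 0.0]
wrist_force: [0.5, 0.7, -0.1]
opening: 0.0744
grasp_force: 0.0
```

```bash
python3 -c "
from h import *
s=manip.state();c=viewer.camera('wrist');cv2.imwrite('pics/w2.png',c['image'])
go(.649,.0556,.2)"
```

```text
t 7.42 pos [ 0.4292 -0.3489  0.2044] -> shift [-19.76  41.58   0.49] turn 0.1 | F [ 0.1 -0.6 -0.9] open 0.074 grip 0.0
```

View pics/w2.png

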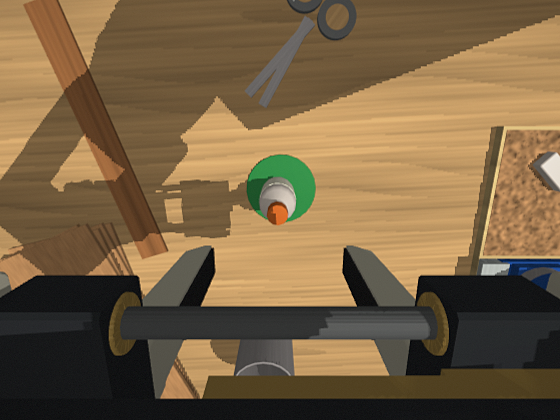

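The bottle stands upright near the centre of the coaster: cap (278,213), coaster (281,188). Next I move above the slot with the fingers shut.

jog_arm(series="-2 4 0.4 0 -1;-4 8 0.4 0 -1;-6 12 0.4 0 -1;-8 16 0.4 0 -1;-10 20 0.4 0 -1;-12 24 0.4 0 -1;-14 28 0.4 0 -1;-16 32 0.4 0 -1")

```text
time: 8.08
position: [0.5941, -0.0579, 0.1991]
tool_rot: [-0.002, 0.027, 1.0, 0.001]
wrist_force: [1.6, -0.3, -1.0]
opening: 0.0255
grasp_force: 0.0
```

```bash
python3 -c "
from h import *
go(.650,.0556,.2)"
```

```text
t 8.08 pos [ 0.5941 -0.0579  0.1991] -> shift [-4.97 11.64 -0.1 ] turn 0.1 | F [ 1.6 -0.3 -1. ] open 0.025 grip 0.0
```

jog_arm(series="-2 4 0 0 -1;-3.5 7.5 0 0 -1;-3.8 9.6 0 0 -1;-3.8 9.6 0 0 -1;-3.8 9.6 0 0 -1;-3.8 9.6 0 0 -1;-3.8 9.6 0 0 -1")

```text
time: 8.67
position: [0.6372, 0.0321, 0.201]
tool_rot: [-0.001, 0.028, 1.0, -0.0]
wrist_force: [0.4, -0.3, 0.1]
opening: 0.0005
grasp_force: 0.0
```

```bash
python3 -c "
from h import *
import pickle
s=manip.state();c=viewer.camera('wrist');pickle.dump((s,c),open('w3.pkl','wb'));cv2.imwrite('pics/w3.png',c['image'])
go(.650,.0556,.027)"
```

```text
t 8.72 pos [0.6373 0.032  0.2014] -> shift [-1.15  2.44 17.44] turn -0.0 | F [-0.9  0.3  0.2] open 0.001 grip 0.0
```

View pics/w3.png

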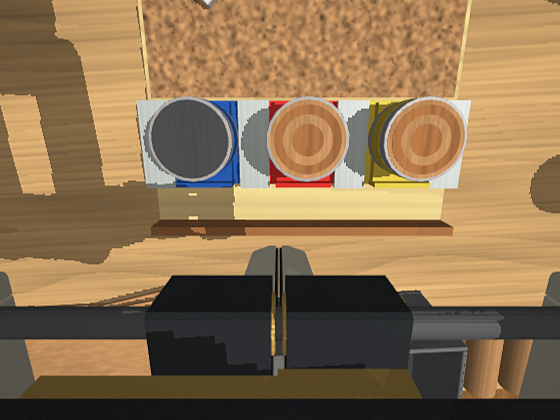

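The wrist view shows the slot between the panels' rear edges (row 187) and the wall (its face starts near row 220). Red tin top is at (307,140), yellow at (426,138).

```bash
python3 -c "
from h import *
import pickle
s,c=pickle.load(open('w3.pkl','rb'))
for n,uv,z in (('red',(307.5,140),.086),('yel',(426,138.5),.086),('blue',(190,139),.086),('panel top',(303,187),.046),('wall foot',(303,221),.012)): print(n,wplane(s,c,uv,z))
go(.650,.0556,.027)
print('model red top',.53037+.0465*np.cos(.056),.06224-.0465*.056)"
```

```text
red [0.57650911 0.06073194 0.086     ]
yel [0.58101595 0.1645258  0.086     ]
blue [ 0.5699096 -0.0422133  0.086    ]
panel top [0.62587527 0.05811396 0.046     ]
wall foot [0.67352743 0.05905271 0.012     ]
t 8.72 pos [0.6373 0.032  0.2014] -> shift [-1.15  2.44 17.44] turn -0.0 | F [-0.9  0.3  0.2] open 0.001 grip 0.0
model red top 0.5767971070523443 0.059635999999999995
```

jog_arm(series="-1.2 2.4 0 0 -1;-1.2 2.4 2 0 -1;-1.2 2.4 5 0 -1;-1.2 2.4 8 0 -1;-1.2 2.4 9 0 -1;-1.2 2.4 9 0 -1;-1.2 2.4 9 0 -1")

```text
time: 9.3
position: [0.6513, 0.0559, 0.1126]
tool_rot: [-0.0, 0.028, 1.0, -0.0]
wrist_force: [-1.2, -0.3, 0.4]
opening: 0.0005
grasp_force: 0.0
```

```bash
python3 -c "
from h import *
go(.650,.0565,.027)"
```

```text
t 9.30 pos [0.6513 0.0559 0.1126] -> shift [0.13 0.05 8.56] turn 0.0 | F [-1.2 -0.3  0.4] open 0.001 grip 0.0
```

jog_arm(series="0.1 0.1 2.5 0 -1;0.1 0.1 5 0 -1;0.1 0.1 7 0 -1;0.1 0.1 8.2 0 -1;0.1 0.1 8.6 0 -1;0.1 0.1 8.6 0 -1;0.1 0.1 8.6 0 -1")

```text
time: 9.88
position: [0.6516, 0.0577, 0.0278]
tool_rot: [0.001, 0.027, 1.0, -0.0]
wrist_force: [0.4, 0.2, 0.2]
opening: 0.0006
grasp_force: 0.0
```

```bash
python3 -c "
from h import *
go(.627-.115,.0565+.115*.056,.027)"
```

```text
t 9.88 pos [0.6516 0.0577 0.0278] -> shift [13.96 -0.23  0.05] turn 0.1 | F [0.4 0.2 0.2] open 0.001 grip 0.0
```

jog_arm(series="0.8 -0.1 0 0 -1;1.2 -0.1 0 0 -1;1.5 -0.1 0 0 -1;1.7 -0.1 0 0 -1;1.9 -0.1 0 0 -1;2.1 -0.1 0 0 -1;2.3 -0.1 0 0 -1;2.5 -0.1 0 0 -1")

```text
time: 10.55
position: [0.6306, 0.0578, 0.0283]
tool_rot: [0.006, 0.027, 1.0, -0.0]
wrist_force: [12.1, -0.7, 1.0]
opening: 0.0009
grasp_force: 5.6
```

jog_arm(series="0.2 0 0 0 -1;0.5 0 0 0 -1;0.8 0 0 0 -1;1.1 0 0 0 -1;1.4 0 0 0 -1;1.7 0 0 0 -1;2 0 0 0 -1;2.3 0 0 0 -1")

```text
time: 11.22
position: [0.6034, 0.0594, 0.0271]
tool_rot: [0.002, 0.027, 1.0, -0.0]
wrist_force: [4.2, -0.4, 3.7]
opening: 0.0003
grasp_force: 2.6
```

```bash
python3 -c "
from h import *
go(.627-.107,.0565+.107*.056,.027)"
```

```text
t 11.22 pos [0.6034 0.0594 0.0271] -> shift [ 8.34 -0.14 -0.02] turn 0.1 | F [ 4.2 -0.4  3.7] open 0.000 grip 2.6
```

jog_arm(series="0.3 0 0 0 -1;0.7 0 0 0 -1;1.1 0 0 0 -1;1.5 0 0 0 -1;1.9 0 0 0 -1;2.3 0 0 0 -1;2.7 0 0 0 -1;3.1 0 0 0 -1")

```text
time: 11.88
position: [0.5701, 0.0613, 0.0257]
tool_rot: [-0.001, 0.027, 1.0, 0.0]
wrist_force: [2.3, -0.3, -0.3]
opening: 0.0007
grasp_force: 0.4
```

jog_arm(series="0.4 0 0 0 -1;0.8 0 0 0 -1;1.2 0 0 0 -1;1.6 0 0 0 -1;2 0 0 0 -1;2.4 0 0 0 -1;2.8 0 0 0 -1;3.2 0 0 0 -1")

```text
time: 12.55
position: [0.539, 0.0629, 0.0262]
tool_rot: [0.0, 0.027, 1.0, -0.0]
wrist_force: [0.1, 0.8, 0.6]
opening: 0.0006
grasp_force: 0.4
```

```bash
python3 -c "
from h import *
go(.518,.0565+.107*.056,.027)"
```

```text
t 12.55 pos [0.539  0.0629 0.0262] -> shift [ 2.09 -0.16 -0.08] turn 0.1 | F [0.1 0.8 0.6] open 0.001 grip 0.4
```

jog_arm(series="0.4 0 0 0 -1;0.8 0 0 0 -1;1.2 0 0 0 -1;1.6 0 0 0 -1;1.9 0 0 0 -1;2.1 0 0 0 -1;2.1 0 0 0 -1;1.6 0 0 0 -1")

```text
time: 13.22
position: [0.5223, 0.064, 0.026]
tool_rot: [-0.001, 0.027, 1.0, 0.0]
wrist_force: [1.3, -0.7, -0.4]
opening: 0.0007
grasp_force: 0.0
```

jog_arm(series="-0.6 0 -0.5 0 -1;-0.6 0 -3 0 -1;-0.6 0 -6 0 -1;-0.6 0 -10 0 -1;-0.6 0 -14 0 -1;-0.6 0 -16 0 -1;-0.6 0 -16 0 -1")

```text
time: 13.8
position: [0.5334, 0.0632, 0.1925]
tool_rot: [0.006, 0.027, 1.0, -0.0]
wrist_force: [1.1, -0.4, 0.2]
opening: 0.0006
grasp_force: 0.0
```

```bash
python3 -c "
from h import *
go(.655,.1600,.17)"
```

```text
t 13.80 pos [0.5334 0.0632 0.1925] -> shift [-11.59  10.33   2.37] turn 0.1 | F [ 1.1 -0.4  0.2] open 0.001 grip 0.0
```

jog_arm(series="-2.7 2.5 0 0 -1;-5.5 5 0 0 -1;-8.3 7.5 0 0 -1;-10.5 9.5 0 0 -1;-11.6 10.3 0 0 -1;-11.6 10.3 1 0 -1;-11.6 10.3 2.4 0 -1;-11.6 10.3 2.4 0 -1")

```text
time: 14.47
position: [0.6483, 0.1595, 0.1575]
tool_rot: [-0.004, 0.027, 1.0, -0.001]
wrist_force: [-0.5, -0.2, -0.0]
opening: 0.0001
grasp_force: 0.0
```

```bash
python3 -c "
from h import *
s=manip.state();c=viewer.camera('scene');cv2.imwrite('pics/s4.png',cv2.resize(c['image'][130:290,200:400],None,fx=3,fy=3))
go(.655,.1600,.027)"
```

```text
t 14.52 pos [0.6487 0.1594 0.1591] -> shift [-0.71  0.11 13.2 ] turn 0.1 | F [0.2 1.3 1.2] open 0.000 grip 0.0
```

View pics/s4.png

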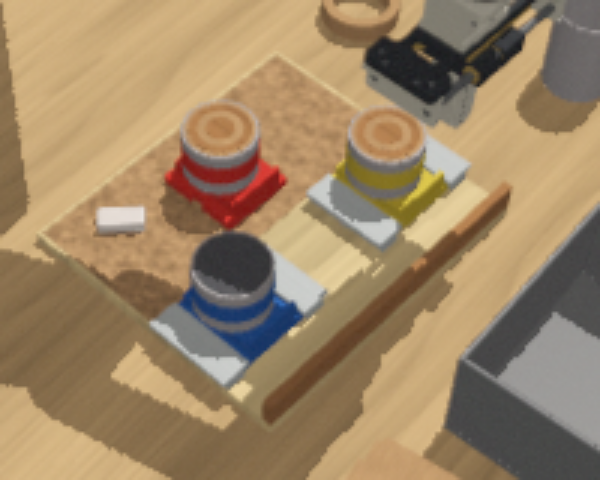

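Red stands clear on the cork at crop (225,170), blue is still clipped, and the eraser is untouched. Yellow is next.

jog_arm(series="-0.6 0.1 1 0 -1;-0.6 0.1 3 0 -1;-0.6 0.1 5 0 -1;-0.6 0.1 6 0 -1;-0.6 0.1 6 0 -1;-0.6 0.1 6 0 -1")

```text
time: 15.02
position: [0.6568, 0.1604, 0.102]
tool_rot: [-0.0, 0.027, 1.0, -0.0]
wrist_force: [-0.2, 0.2, 1.2]
opening: 0.0005
grasp_force: 0.0
```

```bash
python3 -c "
from h import *
go(.655,.1600,.027)"
```

```text
t 15.02 pos [0.6568 0.1604 0.102 ] -> shift [ 0.17 -0.04  7.5 ] turn 0.1 | F [-0.2  0.2  1.2] open 0.000 grip 0.0
```

jog_arm(series="0.1 0 2 0 -1;0.1 0 4.5 0 -1;0.1 0 6.3 0 -1;0.1 0 7.2 0 -1;0.1 0 7.4 0 -1;0.1 0 7.4 0 -1;0.1 0 7.4 0 -1")

```text
time: 15.6
position: [0.6571, 0.1608, 0.0299]
tool_rot: [0.001, 0.027, 1.0, 0.0]
wrist_force: [-1.1, -0.7, 0.1]
opening: 0.0006
grasp_force: 0.0
```

```bash
python3 -c "
from h import *
go(.6345-.115,.1606+.115*.056,.027)"
```

```text
t 15.60 pos [0.6571 0.1608 0.0299] -> shift [13.78 -0.13  0.25] turn 0.1 | F [-1.1 -0.7  0.1] open 0.001 grip 0.0
```

jog_arm(series="0.8 0 0.2 0 -1;1.2 0 0.2 0 -1;1.5 0 0.2 0 -1;1.7 0 0.2 0 -1;1.9 0 0.2 0 -1;2.1 0 0.2 0 -1;2.3 0 0.2 0 -1;2.5 0 0.2 0 -1")

```text
time: 16.27
position: [0.6362, 0.1619, 0.0284]
tool_rot: [0.006, 0.027, 1.0, 0.0]
wrist_force: [11.3, -1.0, 1.9]
opening: 0.0004
grasp_force: 5.4
```

jog_arm(series="0.2 0 0 0 -1;0.5 0 0 0 -1;0.8 0 0 0 -1;1.1 0 0 0 -1;1.4 0 0 0 -1;1.7 0 0 0 -1;2 0 0 0 -1;2.3 0 0 0 -1")

```text
time: 16.93
position: [0.6084, 0.1634, 0.0268]
tool_rot: [0.001, 0.027, 1.0, 0.0]
wrist_force: [5.5, 0.9, 3.5]
opening: 0.0005
grasp_force: 2.5
```

```bash
python3 -c "
from h import *
go(.6345-.107,.1606+.107*.056,.027)"
```

```text
t 16.93 pos [0.6084 0.1634 0.0268] -> shift [ 8.09 -0.12 -0.04] turn 0.1 | F [5.5 0.9 3.5] open 0.001 grip 2.5
```

jog_arm(series="0.3 0 0 0 -1;0.7 0 0 0 -1;1.1 0 0 0 -1;1.5 0 0 0 -1;1.9 0 0 0 -1;2.3 0 0 0 -1;2.7 0 0 0 -1;3.1 0 0 0 -1")

```text
time: 17.6
position: [0.5758, 0.165, 0.0256]
tool_rot: [-0.001, 0.027, 1.0, -0.0]
wrist_force: [1.4, -0.3, -1.1]
opening: 0.0001
grasp_force: 0.4
```

jog_arm(series="0.4 0 0 0 -1;0.8 0 0 0 -1;1.2 0 0 0 -1;1.6 0 0 0 -1;2 0 0 0 -1;2.4 0 0 0 -1;2.8 0 0 0 -1;3.2 0 0 0 -1")

```text
time: 18.27
position: [0.5446, 0.1668, 0.0262]
tool_rot: [0.0, 0.027, 1.0, 0.0]
wrist_force: [0.7, 0.3, -1.0]
opening: 0.0006
grasp_force: 0.4
```

jog_arm(series="0.4 0 0 0 -1;0.8 0 0 0 -1;1.2 0 0 0 -1;1.6 0 0 0 -1;1.9 0 0 0 -1;2.1 0 0 0 -1;2.1 0 0 0 -1;1.6 0 0 0 -1")

```text
time: 18.93
position: [0.528, 0.1677, 0.0261]
tool_rot: [-0.001, 0.027, 1.0, -0.0]
wrist_force: [-1.2, -0.5, -0.3]
opening: 0.0005
grasp_force: 0.0
```

jog_arm(series="-0.6 0 -0.5 0 -1;-0.6 0 -3 0 -1;-0.6 0 -6 0 -1;-0.6 0 -10 0 -1;-0.6 0 -14 0 -1;-0.6 0 -18 0 -1;-0.6 0 -20 0 -1;-0.6 0 -20 0 -1")

```text
time: 19.6
position: [0.5387, 0.1676, 0.2329]
tool_rot: [0.006, 0.027, 1.0, 0.001]
wrist_force: [-0.0, 0.5, 0.3]
opening: 0.0005
grasp_force: 0.0
```

```bash
python3 -c "
from h import *
s=manip.state();c=viewer.camera('side');cv2.imwrite('pics/s5.png',c['image']);go(.5,.1,.2)"
```

```text
t 19.65 pos [0.5373 0.1674 0.2297] -> shift [ 3.38 -6.94  2.94] turn 0.1 | F [ 0.9  0.2 -0.3] open 0.001 grip 0.0
```

View pics/s5.png

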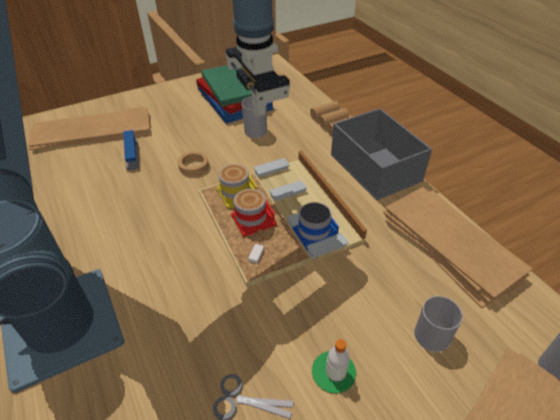

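Red (250,199) and yellow (234,174) stand on the cork, blue is clipped, and the glue is on the coaster. One numeric check of the carrier positions, then I hand in.

```bash
python3 -c "
from h import *
import pickle
d=pickle.load(open('cams.pkl','rb'))['side']; a=-.056; ok=[]
for uv in ((250,200),(234,174)):
    p=plane(d,uv,.086)[:2]-[.53037,.06224]; x=p@[np.cos(a),np.sin(a)]+.006; y=p@[-np.sin(a),np.cos(a)]; print(x,y); ok.append(-.12<x<-.045)
if all(ok): print(order.finish_job())"
```

```text
-0.06472162148690286 -0.0031814011353824955
-0.06479036060686678 0.09995626092062242
the job is handed in; nothing more can be done
None
```

The job is handed in: the glue bottle stands on its coaster, the red and yellow carriers stand clear on the cork (centres measured about 65 mm ahead of the board's centre), and blue is still clipped in its lane; the judge's verdict was not shown.

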